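# Release the large pastry wheel from its sprung axle

## Robot

A 6-joint arm with a two-finger parallel gripper is mounted at the origin on a cart in front of the work surface, level with it; the furniture and walls round the work are solid. World frame = base frame: x ahead of the robot, y to its left, z up, the work surface at z = 0. Lengths are in m, angles in rad, forces in N, time in s.
With the tool pointing down it reaches from about 0.4 to 0.825 m from the base axis. Payload 7 kg.
Tool frame: the origin (TCP) lies midway between the tips of the shut fingers; the grasp point (between the pads) lies 19 mm behind it; z points along the fingers, y is the line along which they close (so a half turn about z gives the same grasp; the last joint's range is limited). The gripper opens to 88 mm and grips with 3 to 60 N. Pads are 19 mm wide; open, the fingers measure 130 mm over their backs; the gripper's body (78 mm by 193 mm) begins 47 mm behind the grasp point.
Start: joints at [-1.025, 0.359, 0.012, 0, -1.224, -0.288], TCP at [0.172, -0.653, 0.227] pointing down, gripper open.
Joint ranges: [-3.07, 3.07], [-1.43, 2.12], [-1.02, 1.25], [-3.03, 1.67], [-3.05, -0], [-3.03, 3.03]. Speed limits (rad/s): [2.39, 2.39, 3.01, 3.14, 3.14, 3.14].

## Interface

Orientations are given as [roll, pitch, yaw] about the fixed x, y, z axes, in that order (R = Rz(yaw) Ry(pitch) Rx(roll)).
In Python, from station import get_state, grab_frame, calibration, job_done, boxes_of, regions_of, spot_point gives the robot as it stands. The module is installed in compiled form; this text tells all that it offers.
- The arm moves only by the tool arm_command, never from a script. Its argument "commands" is a list of rows, each an object of numbers: "tx", "ty", "tz": the shift along the tool's x, y, z each as a share of 25 cm, from -1 to 1; "twist": the turn about the tool's z as a share of 180 degrees, from -1 to 1. A call has exactly 8 rows; each row is the pose to reach, as a shift and turn from the pose commanded when the call began, along the tool's axes at that moment, turning the shorter way round; what a row does not reach only later rows make up. A row lasts 1/12 s, in which the tool goes at most 41.7 mm and 7.16 degrees, less where a joint would pass 70% of its speed; a pose out of reach is approached as far as the arm can. A call with a number of a shift or a turn outside -1 to 1 is refused whole. A call with a gripper value outside its range is refused whole. "claw" is the opening, from 0 (shut) to 1 (fully open), set as the call begins (left out, the last holds). The fingers move at their own pace and stop on an object; "grip_force" is the grip in N (left out, the last holds). Time passes only in rows, so rows that repeat a pose let the fingers close, or fill a call up. It gives the time, the measured TCP pose, the force, the opening and the grip force at its end, in the units of the state.
- get_state(): the state, without advancing time (a new reading comes with each control period).
- grab_frame(name): name is "side" or "top"; returns the picture (400x640x3 uint8, red, green, blue); there is no depth.
- calibration(name): a dict with "camera_matrix" (3x3 intrinsics, pixels), "k1" (the pictures are not rectified: a ray, as slopes to the right and down, at radius r is drawn at 1 + k1 r^2 times it, then the intrinsics apply), "extrinsics" (4x4, takes a point from camera to world coordinates). Camera axes: x right, y down, z forward; pixel columns grow to the right and rows downward; lengths in m; the calibration is good to about 2 mm. A picture is of the moment at which its call begins. calibration takes no time and is no camera call.
- job_done(): hands the job in; it is judged then, once.
Trained networks look in the newest picture that a camera, given by its name, has taken for a name from the list of things; names that differ only in an ending like _2 or _b are one class to them, and where a whole thing is asked for, a point or a joint stands for the part that bears it (a point fixed in the world has none). Each returns a list of dicts, best first, with "score" (0 to 1); they miss things now and then, are a little off and sometimes report something else, mostly with a low value. They report only what shows in the picture. A call takes as long as a camera call. They do not tell look-alikes from the thing itself.
- boxes_of(query, camera): "rect" ([left, top, right, bottom] in pixels, round what is visible of it).
- regions_of(query, camera): "region" (400x640 bool, what is visible of it) and "rect" ([left, top, right, bottom] in pixels, round what is visible of it).
- spot_point(query, camera): "uv" ([column, row] in pixels: a listed point, or the origin of a listed thing).
The state is a dict: "t": time; "q": joint angles; "qd": joint speeds; "joint_efforts": joint torques, N m; "eef_pos": TCP position; "ee_rot": TCP orientation; "force": force on the tool from outside, world axes, zero at the start; "moment": the same for the moment, N m; "width": finger opening in m; "gripper_force": force on a finger pad.
Only numpy, scipy, OpenCV 4.12 (cv2) and the standard library are available. Lean on these libraries where they do the work, as an engineer would, in place of code of your own. Each camera call takes 0.05 s, during which the arm holds its last target. There are 200 camera calls.

## Task

Two stands each hold a steel pastry wheel on a sprung axle bar. Free the larger wheel for washing: with the wooden forked tool straddling its axle between the upright and the collar, push the collar sideways against its spring until the wheel comes off the bar and rolls down to the foot of its ramp. Then stand the tool upright on the worktop, clear of the stands; do not push the bar with the fingers, and leave the smaller wheel hanging on its own axle.

Things in the scene. Friction and masses are not known exactly. Their poses are not given: they have to be found in the camera images.
- fork_tool: Wooden fork standing upright on two tines, 44 (x) x 20 (y) x 130 (z) mm, 90 g. Origin: centre of its underside, z up. The tines (11 mm wide in x, 20 thick in y) leave a slot 22 wide in x, open below, 45 high, running through along y. Bridge 44 x 20 from z = 45 to 67, then the handle, 24 (x) x 18 (y), from 67 to 130: pinch it across its 18 mm, along y.
- stand_large: Fixed stand of the larger wheel; its twin holds the smaller one, on either side. Origin on the worktop under the wheel channel. Base x -78 to 48, y -24 to 126 mm. Two uprights (x 10 to 40, top z 100, outer faces y = -14.5 and 14.5) hold the 6 mm axle bar along y at x = 25, z = 85. Spring barrel from y = 92, top z 99. Under the wheel a railed ramp falls 22 degrees to -x, to a stop at x = -72.
- collar_large (a point): Centre, on the axle, of the collar's face towards the uprights (at stand x 25, y 54, z 85 mm): disc 34 mm across, 4 thick, on the bar. 39 mm of bare bar lie between it and the upright for the fork to come down over. Moves with the bar: about 16 mm towards +y of the stand frees the wheel (it rolls off within 1 s), limit 32 mm; needs 1.5 to 3.2 N; springs back when let go.
- wheel_large: Steel wheel, 64 mm diameter, 14 thick, 12 mm hole, about 100 g. Origin at its centre, axle along its y. Hangs on the bar of stand_large with its centre at x 25, y 0, z 82 mm of the stand; at the foot of the ramp its centre is at about x -40, z 50.
- wheel_small: Bystander: the smaller steel wheel, 44 mm diameter, 14 mm thick, hanging on the other stand in the same way. Origin at its centre.
Mind the look-alikes: they are no part of the job. Several things have the shape of the fork_tool; the one meant has the colours described above.

How it is judged:
On the way, in this order (a step that is already met when the one before it is completed fails the run):
1. the forked tool, over the axle of the larger wheel's stand, presses on the collar (contact force between fork_tool and stand_large above 0.7 N and y of fork_tool in the frame of stand_large above 0.03 m and x of fork_tool in the frame of stand_large between 0.008 and 0.042 m and x of wheel_large in the frame of stand_large above 0.012 m), for 0.05 s.
2. the larger wheel has come off and rolled to the foot of its ramp (x of wheel_large in the frame of stand_large between -0.06 and -0.025 m and z of wheel_large in the frame of stand_large below 0.065 m), for 0.2 s.
At the end, for the whole second after the job is handed in: The larger wheel rests at the foot of its own ramp (centre 25 to 60 mm in front of the stand's origin, below 65 mm); the fork stands upright (within 10 degrees), still, on the worktop, not touching that stand; the smaller wheel hangs within 10 mm of where it was (all of step 2 and linear speed of each of wheel_large, fork_tool below 0.03 m/s and angle between fork_tool's own z axis and vertical below 0.17 rad and height (world z) of fork_tool between -0.006 and 0.006 m and contact force between fork_tool and stand_large below 0.1 N and distance of wheel_small from where it was at the start of the episode below 0.01 m).
It fails at once if the fingers push on the larger wheel's stand or bar (contact force between the fingers and stand_large above 2 N).
It fails at once if the fingers pull or push the larger wheel (contact force between the fingers and wheel_large above 1 N).
It fails at once if the smaller wheel comes off its axle (distance of wheel_small from where it was at the start of the episode above 0.02 m).
It also fails if it takes over 51 s, if anything falls off the work surface, if the arm or the gripper's body presses on something with over 40 N, if the wrist force passes 120 N, or if a joint passes its speed limit or range.

## Working session

There is one attempt and no reset: what is moved stays moved. The work goes in short steps, Python scripts to look and compute and a tool call to move; the robot and the scene stay as the last step left them, time stands still between calls to the robot, and variables do not carry over. Pictures are saved under pics/ and viewed, at most 10 in all, crops included, and the job is handed in when it is done.

Besides the shell and the picture viewer there is one more tool, called after "Emit:" by a JSON object that holds its "op" and its "data", one argument or row to a line. arm_command: Moves the arm, as the interface text tells. Shift numbers are shares of 25 cm and turn numbers shares of 180 degrees, none past 1 either way. Its arguments: {"type":"object","properties":{"commands":{"type":"array"},"claw":{"type":"number"},"grip_force":{"type":"number"}},"required":["commands"]}

```bash
mkdir -p pics; cat > h.py <<'E'
import numpy as np, cv2
from station import *
def ray(cam,uv):
    c=calibration(cam);K=np.array(c["camera_matrix"]);k=c["k1"];E=np.array(c["extrinsics"])
    p=cv2.undistortPoints(np.array([[uv]],float),K,np.array([k,0,0,0,0.]))[0,0]
    return E[:3,3],E[:3,:3]@np.array([p[0],p[1],1])
def onz(cam,uv,z):
    o,d=ray(cam,uv);return o+d*(z-o[2])/d[2]
def tri(u1,u2,c1="side",c2="top"):
    o1,d1=ray(c1,u1);o2,d2=ray(c2,u2)
    s=np.linalg.lstsq(np.c_[d1,-d2],o2-o1,rcond=None)[0]
    a=o1+d1*s[0];b=o2+d2*s[1];return (a+b)/2,np.linalg.norm(a-b)
def proj(cam,P):
    c=calibration(cam);K=np.array(c["camera_matrix"]);E=np.linalg.inv(np.array(c["extrinsics"]))
    p=E[:3,:3]@np.array(P)+E[:3,3];x=p[:2]/p[2];x=x*(1+c["k1"]*(x@x));return K[:2,:2]@x+K[:2,2]
E
python3 - <<'E'
from h import *
np.set_printoptions(precision=3,suppress=True)
for c in("side","top"):
    im=grab_frame(c);cv2.imwrite(f"pics/{c}0.png",im[:,:,::-1])
    print(c,np.array(calibration(c)["extrinsics"])[:3,3])
    for n in("fork_tool","stand_large","collar_large","wheel_large","wheel_small"):
        print(n,[(np.round(d["uv"],1),round(d["score"],2)) for d in spot_point(n,c)])
print(get_state()["t"],get_state()["ee_rot"])
E
```

```text
side [ 0.354 -1.056  0.748]
fork_tool [(array([358.9, 311. ]), 0.93), (array([269.2, 288.2]), 0.9), (array([316.5, 289.1]), 0.72), (array([400.9, 320.8]), 0.72)]
stand_large [(array([306.6, 161.2]), 0.81)]
collar_large [(array([314.3, 123.1]), 0.41)]
wheel_large [(array([317.6, 133.9]), 0.67)]
wheel_small [(array([328.2, 196.6]), 0.5)]
top [ 0.393 -0.21   1.163]
fork_tool [(array([452.1, 158.7]), 0.78), (array([401.5, 249.6]), 0.64), (array([413. , 206.2]), 0.48)]
stand_large [(array([237.7, 182.9]), 0.92)]
collar_large [(array([211.8, 175.3]), 0.41)]
wheel_large [(array([229.6, 170.7]), 0.48)]
wheel_small [(array([340.7, 182.1]), 0.55)]
0.6 [ 3.142 -0.    -2.884]
```

View pics/side0.png

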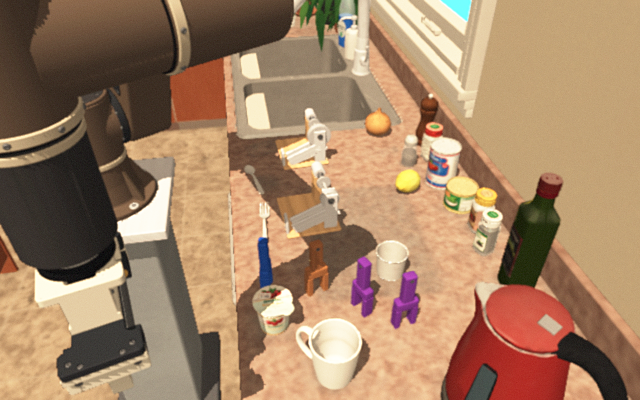

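View pics/top0.png

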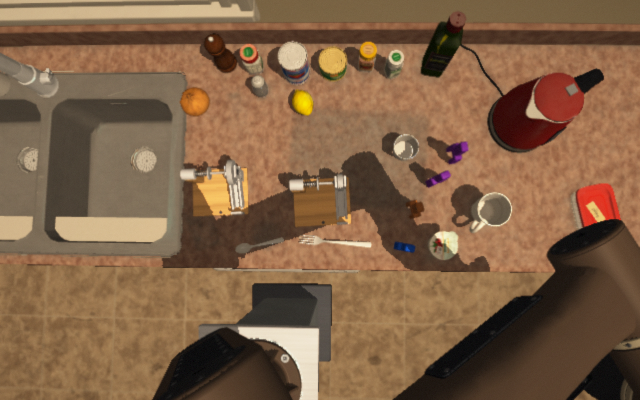

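```bash
python3 - <<'E'
from h import *
np.set_printoptions(precision=3,suppress=True)
s=cv2.imread("pics/side0.png");t=cv2.imread("pics/top0.png")
a=cv2.resize(t[145:245,170:370],None,fx=4,fy=4,interpolation=cv2.INTER_CUBIC)
cv2.imwrite("pics/tc.png",a)
b=cv2.resize(s[100:300,240:360],None,fx=3,fy=3,interpolation=cv2.INTER_CUBIC);cv2.imwrite("pics/sc.png",b)
def t_(n,a,b):print(n,*tri(a,b))
t_("wheel far",(317.6,133.9),(229.6,170.7));t_("wheel near",(328.2,196.6),(340.7,182.1))
t_("fork",(316.5,289.1),(413,206.2))
for c in("side","top"):
  for n in("wheel_large","wheel_small","stand_large","fork_tool"):
    print(c,n,[(np.round(d["rect"]),round(d["score"],2)) for d in regions_of(n,c)])
E
```

```text
wheel far [0.547 0.066 0.081] 0.008103626164866698
wheel near [ 0.521 -0.214  0.086] 0.0050918237593929475
fork [ 0.465 -0.406  0.006] 0.011648578697433756
side wheel_large [(array([305., 123., 331., 146.]), 0.52), (array([310., 119., 319., 124.]), 0.19)]
side wheel_small [(array([317., 187., 337., 202.]), 0.64)]
side stand_large [(array([277., 109., 329., 168.]), 0.8)]
side fork_tool [(array([260., 237., 274., 287.]), 0.97), (array([348., 259., 374., 316.]), 0.75), (array([391., 268., 420., 330.]), 0.61), (array([304., 242., 330., 296.]), 0.59)]
top wheel_large [(array([223., 160., 237., 185.]), 0.56)]
top wheel_small [(array([335., 175., 343., 188.]), 0.65)]
top stand_large [(array([182., 168., 247., 217.]), 0.96)]
top fork_tool [(array([426., 170., 449., 184.]), 0.64), (array([408., 199., 424., 218.]), 0.53), (array([392., 241., 416., 253.]), 0.44)]
```

View pics/tc.png

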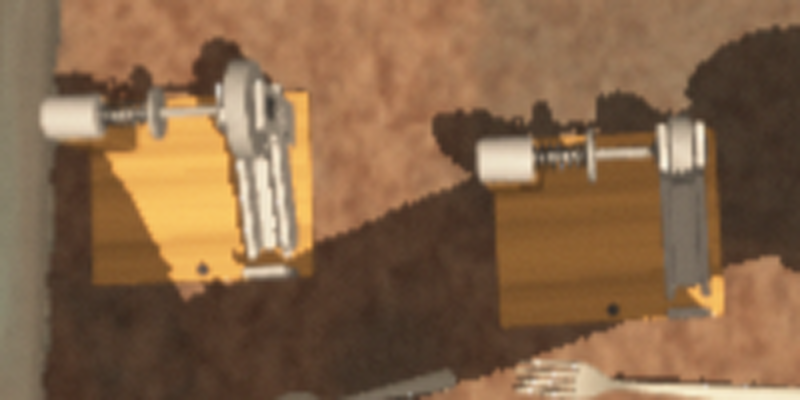

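View pics/sc.png

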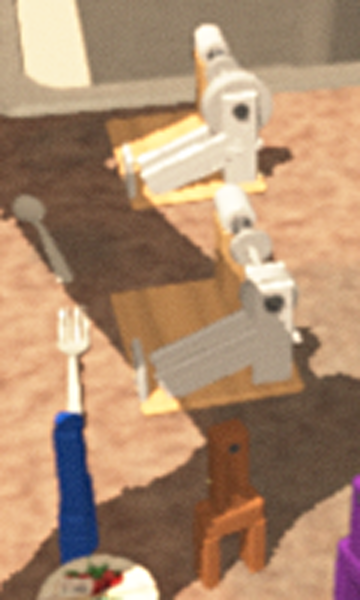

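```bash
python3 - <<'E'
from h import *
np.set_printoptions(precision=4,suppress=True)
s=cv2.imread("pics/side0.png");t=cv2.imread("pics/top0.png")
a=cv2.resize(t[190:230,393:433],None,fx=10,fy=10,interpolation=cv2.INTER_CUBIC)
b=cv2.resize(s[235:301,297:337],None,fx=9,fy=9,interpolation=cv2.INTER_CUBIC)
cv2.imwrite("pics/f.png",np.hstack([cv2.copyMakeBorder(a,0,194,0,0,cv2.BORDER_CONSTANT),b]))
for n,uv,z in[("collar",(210.8,173),.085),("barrel",(195.2,174),.085),("upr",(224.2,172.5),.085),("baseTR",(247.3,168),.01),("baseBR",(248,214.5),.01),("baseBL",(193.2,216),.01),("tineL",(310.7,294.3),0),("tineR",(326,290),0)]:
    print(n,onz("side" if "tine" in n else "top",uv,z))
E
```

```text
collar [0.5442 0.1124 0.085 ]
barrel [0.5414 0.1522 0.085 ]
upr [0.5457 0.0783 0.085 ]
baseTR [0.569  0.0361 0.01  ]
baseBR [0.444  0.0309 0.01  ]
baseBL [0.4384 0.1786 0.01  ]
tineL [ 0.4462 -0.4125 -0.    ]
tineR [ 0.4783 -0.4068  0.    ]
```

View pics/f.png

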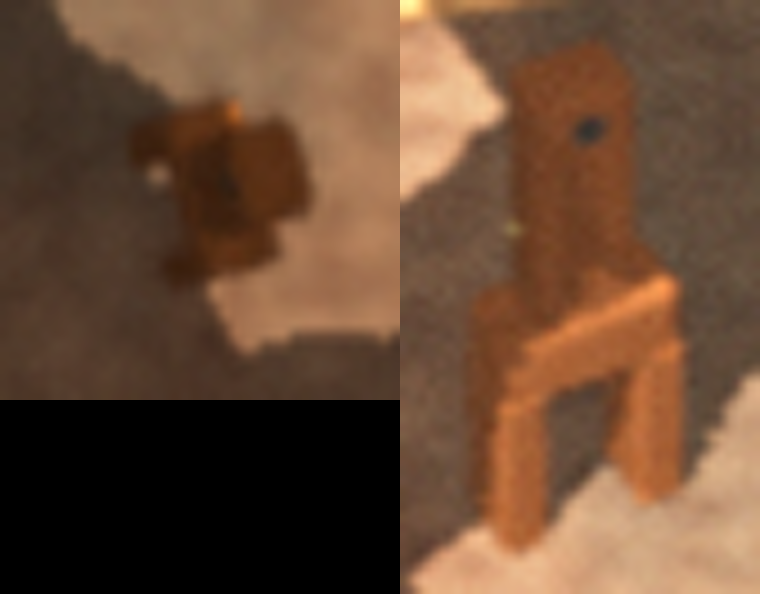

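```bash
cat >> h.py <<'E'
def rel(goal,yaw=None):
    "goal TCP pos (world) -> tx,ty,tz shares and twist share, from the measured pose"
    from scipy.spatial.transform import Rotation as Ro
    s=get_state();R=Ro.from_euler("xyz",s["ee_rot"]).as_matrix()
    d=R.T@(np.array(goal)-np.array(s["eef_pos"]))/.25
    cur=np.arctan2(-R[0,1],R[1,1])
    tw=0 if yaw is None else -((yaw-cur+np.pi/2)%np.pi-np.pi/2)/np.pi
    print("t",s["t"],"tcp",np.round(s["eef_pos"],4),"yawdeg",np.degrees(cur),"txyz",np.round(d,4),"twist",round(tw,4))
BOX=[(-22,-11,0,45,10),(11,22,0,45,10),(-22,22,45,67,10),(-12,12,67,130,9)]
def mask(cam,p):
    c,s=np.cos(p[2]),np.sin(p[2]);m=np.zeros((1600,2560),np.uint8)
    for x0,x1,z0,z1,h in BOX:
        q=np.array([proj(cam,[p[0]+(c*x-s*y)/1e3,p[1]+(s*x+c*y)/1e3,z/1e3])*4+1.5 for x in(x0,x1) for y in(-h,h) for z in(z0,z1)])
        cv2.fillConvexPoly(m,cv2.convexHull(q.round().astype(np.int32)),1)
    return cv2.resize(m.astype(np.float32),(640,400),interpolation=cv2.INTER_AREA)
E
python3 - <<'E'
from h import *
from scipy.optimize import minimize
M={}
for c,uv in(("side",(317,275)),("top",(414,208))):
    for d in regions_of("fork_tool",c):
        r=d["rect"]
        if r[0]<uv[0]<r[2] and r[1]<uv[1]<r[3]: M[c]=d["region"].astype(float);break
print({k:v.sum() for k,v in M.items()})
f=lambda p:sum(np.abs(mask(c,(p[0],p[1],p[2]*.1))-M[c]).sum()/M[c].sum() for c in M)
for y in(.5,2,3.5):
    r=minimize(f,[.46,-.4,y],method="Nelder-Mead",options=dict(initial_simplex=[[.46,-.4,y],[.47,-.4,y],[.46,-.39,y],[.46,-.4,y+1]]))
    print(r.x[:2],np.degrees(r.x[2]*.1),r.fun)
p=r.x
rel([p[0],p[1],.227],.2)
E
```

```text
{'side': np.float64(918.0), 'top': np.float64(214.0)}Traceback (most recent call last):
  File "<stdin>", line 11, in <module>
    res = _minimize_neldermead(fun, x0, args, callback, bounds=bounds,
                               **options)
    fxc = func(xc)
    fx = function(np.copy(x), *(wrapper_args + args))
  File "<stdin>", line 9, in <lambda>
  File "<stdin>", line 9, in <genexpr>
  File "h.py", line 28, in mask
    q=np.array([proj(cam,[p[0]+(c*x-s*y)/1e3,p[1]+(s*x+c*y)/1e3,z/1e3])*4+1.5 for x in(x0,x1) for y in(-h,h) for z in(z0,z1)])
                ~~~~^^^^^^^^^^^^^^^^^^^^^^^^^^^^^^^^^^^^^^^^^^^^^^^^^^^
  File "h.py", line 14, in proj
    c=calibration(cam);K=np.array(c["camera_matrix"]);E=np.linalg.inv(np.array(c["extrinsics"]))
ValueError: time passes only in moves, steps and waits
```

```bash
sed -i 's/^from station import \*/from station import *\nimport functools, station\ncalibration=functools.lru_cache(station.calibration)/' h.py
python3 - <<'E'
from h import *
from scipy.optimize import minimize
M={}
for c,uv in(("side",(317,275)),("top",(414,208))):
    for d in regions_of("fork_tool",c):
        r=d["rect"]
        if r[0]<uv[0]<r[2] and r[1]<uv[1]<r[3]: M[c]=d["region"].astype(float);break
f=lambda p:sum(np.abs(mask(c,(p[0],p[1],p[2]*.1))-M[c]).sum()/M[c].sum() for c in M)
for y in(.5,2,3.5):
    r=minimize(f,[.46,-.4,y],method="Nelder-Mead",options=dict(maxfev=120,initial_simplex=[[.46,-.4,y],[.47,-.4,y],[.46,-.39,y],[.46,-.4,y+1]]))
    print(r.x[:2],np.degrees(r.x[2]*.1),r.fun)
p=r.x
rel([p[0],p[1],.227],.2)
E
```

```text
[ 0.45954082 -0.40211766] 11.585449858133446 0.3692498676521491
[ 0.45956755 -0.40227655] 14.224740186382313 0.3727367244924969
[ 0.45944878 -0.40229533] 12.57620801192759 0.3750642650622035
t 1.2 tcp [ 0.172  -0.6526  0.2266] yawdeg 14.771037237270509 txyz [-1.3669  0.6752 -0.0017] twist 0.0184
```

Emit:
{"op": "arm_command", "data": {
  "commands": [
    {"tx": -0.16, "ty": 0.08},
    {"tx": -0.32, "ty": 0.16},
    {"tx": -0.48, "ty": 0.24},
    {"tx": -0.62, "ty": 0.31},
    {"tx": -0.76, "ty": 0.38, "twist": 0.012},
    {"tx": -0.88, "ty": 0.44, "twist": 0.012},
    {"tx": -0.97, "ty": 0.48, "twist": 0.012},
    {"tx": -1, "ty": 0.5, "twist": 0.012}
  ],
  "claw": 0.7
}}

```text
invalid input
```

Emit:
{"op": "arm_command", "data": {
  "commands": [
    {"tx": -0.1, "ty": 0.05},
    {"tx": -0.2, "ty": 0.1},
    {"tx": -0.3, "ty": 0.14},
    {"tx": -0.36, "ty": 0.17},
    {"tx": -0.36, "ty": 0.17},
    {"tx": -0.36, "ty": 0.17},
    {"tx": -0.36, "ty": 0.17},
    {"tx": -0.36, "ty": 0.17}
  ]
}}

```text
invalid input
```

```bash
python3 - <<'E'
from h import *
t=grab_frame("top");s=grab_frame("side")
a=cv2.resize(t[140:260,360:500],None,fx=4,fy=4);b=cv2.resize(s[190:310,260:400],None,fx=4,fy=4)
cv2.imwrite("pics/g.png",np.hstack([a,b])[:,::1,::-1][:, :1120]); im=cv2.imread("pics/g.png");cv2.imwrite("pics/g.png",cv2.resize(im,(800,343)))
rel([.4596,-.4022,.086],np.radians(12.5))
E
```

```text
t 1.3 tcp [ 0.1721 -0.6527  0.2266] yawdeg 14.771196110068393 txyz [-1.3675  0.6755  0.5623] twist 0.0126
```

View pics/g.png

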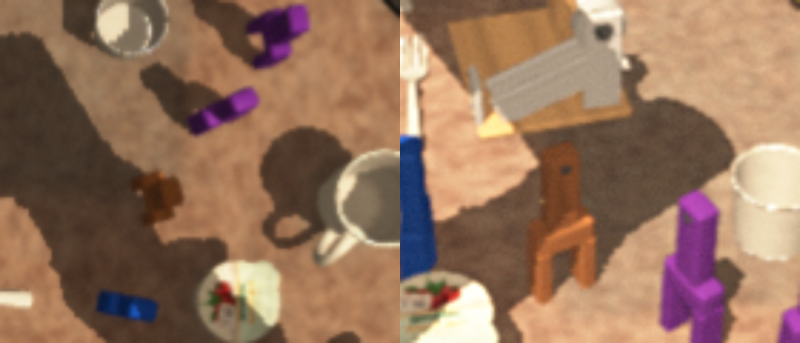

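The commands were refused, so nothing has moved yet. The picture shows the brown fork still at its place. I'll give every key in each row.

Emit:
{"op": "arm_command", "data": {
  "commands": [
    {"tx": -0.16, "ty": 0.08, "tz": 0, "twist": 0},
    {"tx": -0.32, "ty": 0.16, "tz": 0, "twist": 0},
    {"tx": -0.48, "ty": 0.24, "tz": 0, "twist": 0},
    {"tx": -0.62, "ty": 0.31, "tz": 0, "twist": 0},
    {"tx": -0.76, "ty": 0.38, "tz": 0, "twist": 0.012},
    {"tx": -0.88, "ty": 0.44, "tz": 0, "twist": 0.012},
    {"tx": -0.97, "ty": 0.48, "tz": 0, "twist": 0.012},
    {"tx": -1, "ty": 0.5, "tz": 0, "twist": 0.012}
  ],
  "claw": 0.7,
  "grip_force": 25
}}

```text
t: 1.97
eef_pos: [0.3847, -0.466, 0.2268]
ee_rot: [-3.141, 0.001, -2.918]
force: [-0.5, 0.7, 0.1]
width: 0.0616
gripper_force: 0.0
```

Emit:
{"op": "arm_command", "data": {
  "commands": [
    {"tx": -0.1, "ty": 0.05, "tz": 0, "twist": 0},
    {"tx": -0.2, "ty": 0.1, "tz": 0, "twist": 0},
    {"tx": -0.3, "ty": 0.14, "tz": 0, "twist": 0},
    {"tx": -0.36, "ty": 0.17, "tz": 0, "twist": 0},
    {"tx": -0.36, "ty": 0.17, "tz": 0, "twist": 0},
    {"tx": -0.36, "ty": 0.17, "tz": 0, "twist": 0},
    {"tx": -0.36, "ty": 0.17, "tz": 0, "twist": 0},
    {"tx": -0.36, "ty": 0.17, "tz": 0, "twist": 0}
  ]
}}

```text
t: 2.63
eef_pos: [0.4597, -0.4076, 0.2266]
ee_rot: [3.142, -0.0, -2.922]
force: [0.0, 0.9, -0.2]
width: 0.0611
gripper_force: 0.0
```

```bash
python3 - <<'E'
from h import *
rel([.4596,-.4022,.086],np.radians(12.5))
E
```

```text
t 2.6333 tcp [ 0.4597 -0.4076  0.2266] yawdeg 12.554231060121971 txyz [-0.0045  0.0211  0.5623] twist 0.0003
```

Emit:
{"op": "arm_command", "data": {
  "commands": [
    {"tx": 0, "ty": 0.02, "tz": 0.1, "twist": 0},
    {"tx": 0, "ty": 0.02, "tz": 0.2, "twist": 0},
    {"tx": 0, "ty": 0.02, "tz": 0.3, "twist": 0},
    {"tx": 0, "ty": 0.02, "tz": 0.4, "twist": 0},
    {"tx": 0, "ty": 0.02, "tz": 0.5, "twist": 0},
    {"tx": 0, "ty": 0.02, "tz": 0.56, "twist": 0},
    {"tx": 0, "ty": 0.02, "tz": 0.56, "twist": 0},
    {"tx": 0, "ty": 0.02, "tz": 0.56, "twist": 0}
  ]
}}

```text
t: 3.3
eef_pos: [0.4585, -0.4026, 0.0863]
ee_rot: [3.141, -0.001, -2.922]
force: [0.3, 0.2, 1.6]
width: 0.0611
gripper_force: 0.0
```

Emit:
{"op": "arm_command", "data": {
  "commands": [
    {"tx": 0, "ty": 0, "tz": 0, "twist": 0},
    {"tx": 0, "ty": 0, "tz": 0, "twist": 0},
    {"tx": 0, "ty": 0, "tz": 0, "twist": 0},
    {"tx": 0, "ty": 0, "tz": 0, "twist": 0},
    {"tx": 0, "ty": 0, "tz": 0, "twist": 0},
    {"tx": 0, "ty": 0, "tz": 0, "twist": 0},
    {"tx": 0, "ty": 0, "tz": 0, "twist": 0},
    {"tx": 0, "ty": 0, "tz": 0, "twist": 0}
  ],
  "claw": 0
}}

```text
t: 3.97
eef_pos: [0.4595, -0.402, 0.0867]
ee_rot: [-3.142, 0.0, -2.921]
force: [-0.2, 0.5, 0.6]
width: 0.0178
gripper_force: 25.0
```

Emit:
{"op": "arm_command", "data": {
  "commands": [
    {"tx": 0, "ty": 0, "tz": -0.06, "twist": 0},
    {"tx": 0, "ty": 0, "tz": -0.16, "twist": 0},
    {"tx": 0, "ty": 0, "tz": -0.26, "twist": 0},
    {"tx": 0, "ty": 0, "tz": -0.36, "twist": 0},
    {"tx": 0, "ty": 0, "tz": -0.46, "twist": 0},
    {"tx": 0, "ty": 0, "tz": -0.56, "twist": 0},
    {"tx": 0, "ty": 0, "tz": -0.64, "twist": 0},
    {"tx": 0, "ty": 0, "tz": -0.64, "twist": 0}
  ]
}}

```text
t: 4.63
eef_pos: [0.461, -0.4033, 0.2515]
ee_rot: [-3.136, 0.005, -2.921]
force: [1.1, -0.1, -0.6]
width: 0.0178
gripper_force: 25.0
```

```bash
python3 - <<'E'
from h import *
R=lambda a:np.array([[np.cos(a),-np.sin(a)],[np.sin(a),np.cos(a)]])
yaw=np.radians(2.6);o=np.array([.5213,.0575])
p=o+R(yaw)@[.025,.034]
print(p);rel([*p,.247],yaw)
s=grab_frame("side");cv2.imwrite("pics/lift.png",cv2.resize(s[100:330,200:440],None,fx=2.4,fy=2.4)[:,:,::-1])
E
```

```text
[0.54473192 0.09259907]
t 4.6333 tcp [ 0.461  -0.4033  0.2515] yawdeg 12.64393623194139 txyz [-0.761   1.8622  0.0119] twist 0.0558
```

View pics/lift.png

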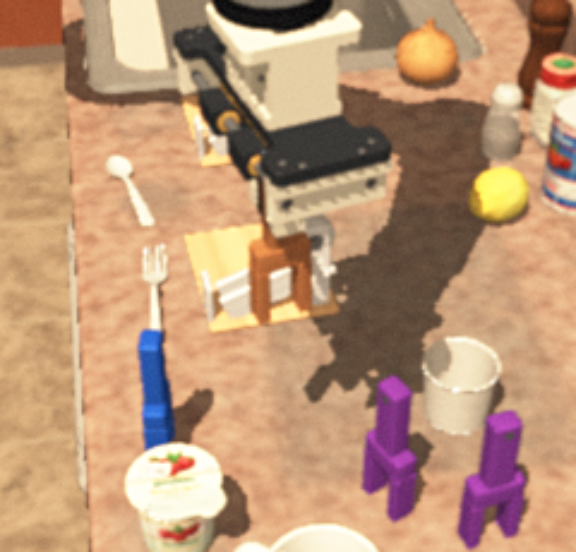

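Emit:
{"op": "arm_command", "data": {
  "commands": [
    {"tx": -0.03, "ty": 0.08, "tz": 0, "twist": 0.01},
    {"tx": -0.08, "ty": 0.2, "tz": 0, "twist": 0.02},
    {"tx": -0.14, "ty": 0.34, "tz": 0, "twist": 0.03},
    {"tx": -0.2, "ty": 0.48, "tz": 0, "twist": 0.04},
    {"tx": -0.26, "ty": 0.62, "tz": 0, "twist": 0.05},
    {"tx": -0.31, "ty": 0.76, "tz": 0, "twist": 0.056},
    {"tx": -0.36, "ty": 0.88, "tz": 0, "twist": 0.056},
    {"tx": -0.4, "ty": 1, "tz": 0, "twist": 0.056}
  ]
}}

```text
t: 5.35
eef_pos: [0.502, -0.1343, 0.2455]
ee_rot: [3.141, -0.001, -3.097]
force: [0.2, -0.2, -0.4]
width: 0.0178
gripper_force: 25.0
```

```bash
python3 - <<'E'
from h import *
rel([.5447,.0926,.247],np.radians(2.6))
E
```

```text
t 5.35 tcp [ 0.502  -0.1343  0.2455] yawdeg 2.543898368504982 txyz [-0.211   0.8991 -0.0061] twist -0.0003
```

Emit:
{"op": "arm_command", "data": {
  "commands": [
    {"tx": -0.03, "ty": 0.12, "tz": 0, "twist": 0},
    {"tx": -0.06, "ty": 0.26, "tz": 0, "twist": 0},
    {"tx": -0.09, "ty": 0.4, "tz": 0, "twist": 0},
    {"tx": -0.13, "ty": 0.54, "tz": 0, "twist": 0},
    {"tx": -0.16, "ty": 0.68, "tz": 0, "twist": 0},
    {"tx": -0.19, "ty": 0.8, "tz": 0, "twist": 0},
    {"tx": -0.21, "ty": 0.88, "tz": 0, "twist": 0},
    {"tx": -0.21, "ty": 0.88, "tz": 0, "twist": 0}
  ]
}}

```text
t: 6.02
eef_pos: [0.5453, 0.0892, 0.245]
ee_rot: [-3.141, -0.002, -3.095]
force: [0.7, 0.2, -1.6]
width: 0.0179
gripper_force: 25.0
```

Emit:
{"op": "arm_command", "data": {
  "commands": [
    {"tx": 0, "ty": 0, "tz": 0, "twist": 0},
    {"tx": 0, "ty": 0, "tz": 0, "twist": 0},
    {"tx": 0, "ty": 0, "tz": 0, "twist": 0},
    {"tx": 0, "ty": 0, "tz": 0, "twist": 0},
    {"tx": 0, "ty": 0, "tz": 0, "twist": 0},
    {"tx": 0, "ty": 0, "tz": 0, "twist": 0},
    {"tx": 0, "ty": 0, "tz": 0, "twist": 0},
    {"tx": 0, "ty": 0, "tz": 0, "twist": 0}
  ]
}}

```text
t: 6.68
eef_pos: [0.5452, 0.0856, 0.2467]
ee_rot: [3.141, 0.0, -3.098]
force: [-0.2, -0.3, -0.3]
width: 0.0178
gripper_force: 25.0
```

```bash
python3 - <<'E'
from h import *
rel([.5447,.0926,.247],np.radians(2.6))
s=grab_frame("side");t=grab_frame("top")
a=cv2.resize(s[70:190,255:375],(480,480),interpolation=cv2.INTER_CUBIC);b=cv2.resize(t[140:220,170:250],(320,320),interpolation=cv2.INTER_CUBIC)
cv2.imwrite("pics/over.png",np.hstack([a,cv2.copyMakeBorder(b,0,160,0,0,cv2.BORDER_CONSTANT)])[:,:,::-1])
E
```

```text
t 6.6833 tcp [0.5452 0.0856 0.2467] yawdeg 2.506494203954055 txyz [ 0.0006  0.0282 -0.0013] twist -0.0005
```

View pics/over.png

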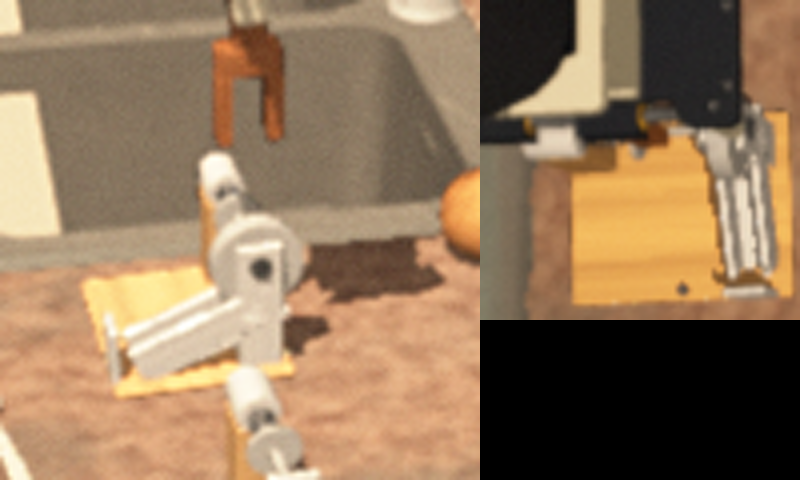

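The fork hangs over the bar. Its tine bottoms are at side pixels (311,105.8) and (323,104.2), and the bar end is at (320.5,136.8). I'll check these against expectations.

```bash
python3 - <<'E'
from h import *
print(onz("side",(311,105.8),.1607),onz("side",(323,104.2),.1607))
o,d=ray("side",(320.5,136.75));print(o+d*(.041-o[1])/d[1])
for p in[(.5452,.0856,.29),]:
  pass
R=lambda a:np.array([[np.cos(a),-np.sin(a)],[np.sin(a),np.cos(a)]])
m=R(np.radians(2.5))
for x in(-16.5,16.5): print("exp tine px",proj("side",[*(np.array([.5452,.0856])+m@[x/1e3,-.01]),.1607]))
E
```

```text
[0.52751061 0.07503912 0.1607    ] [0.5596334  0.07830885 0.1607    ]
[0.54628418 0.041      0.08644103]
exp tine px [311.63586046 105.77406885]
exp tine px [324.07775426 104.46880118]
```

Emit:
{"op": "arm_command", "data": {
  "commands": [
    {"tx": 0, "ty": 0.015, "tz": 0, "twist": 0},
    {"tx": 0, "ty": 0.028, "tz": 0, "twist": 0},
    {"tx": 0, "ty": 0.028, "tz": 0.04, "twist": 0},
    {"tx": 0, "ty": 0.028, "tz": 0.08, "twist": 0},
    {"tx": 0, "ty": 0.028, "tz": 0.12, "twist": 0},
    {"tx": 0, "ty": 0.028, "tz": 0.16, "twist": 0},
    {"tx": 0, "ty": 0.028, "tz": 0.2, "twist": 0},
    {"tx": 0, "ty": 0.028, "tz": 0.22, "twist": 0}
  ]
}}

```text
t: 7.45
eef_pos: [0.544, 0.0925, 0.1893]
ee_rot: [-3.141, -0.002, -3.098]
force: [0.9, -0.7, -0.5]
width: 0.0179
gripper_force: 25.0
```

Emit:
{"op": "arm_command", "data": {
  "commands": [
    {"tx": 0, "ty": 0, "tz": 0.03, "twist": 0},
    {"tx": 0, "ty": 0, "tz": 0.06, "twist": 0},
    {"tx": 0, "ty": 0, "tz": 0.09, "twist": 0},
    {"tx": 0, "ty": 0, "tz": 0.12, "twist": 0},
    {"tx": 0, "ty": 0, "tz": 0.15, "twist": 0},
    {"tx": 0, "ty": 0, "tz": 0.18, "twist": 0},
    {"tx": 0, "ty": 0, "tz": 0.2, "twist": 0},
    {"tx": 0, "ty": 0, "tz": 0.2, "twist": 0}
  ]
}}

```text
t: 8.12
eef_pos: [0.5442, 0.0926, 0.1402]
ee_rot: [-3.141, -0.002, -3.098]
force: [-0.1, -0.1, -1.0]
width: 0.0178
gripper_force: 25.0
```

```bash
python3 - <<'E'
from h import *
rel([.5447,.0926,.143],np.radians(2.6))
s=grab_frame("side");t=grab_frame("top")
a=cv2.resize(s[70:190,255:375],(480,480),interpolation=cv2.INTER_CUBIC);b=cv2.resize(t[140:220,170:250],(320,320),interpolation=cv2.INTER_CUBIC)
cv2.imwrite("pics/down.png",np.hstack([a,cv2.copyMakeBorder(b,0,160,0,0,cv2.BORDER_CONSTANT)])[:,:,::-1])
E
```

```text
t 8.1167 tcp [0.5442 0.0926 0.1402] yawdeg 2.5201319429426556 txyz [-0.0021  0.0001 -0.0112] twist -0.0004
```

View pics/down.png

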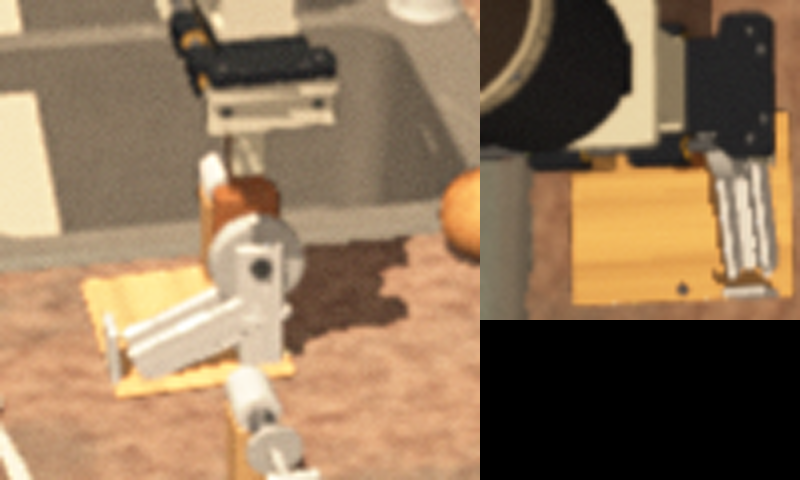

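Emit:
{"op": "arm_command", "data": {
  "commands": [
    {"tx": 0, "ty": 0.02, "tz": 0, "twist": 0},
    {"tx": 0, "ty": 0.035, "tz": 0, "twist": 0},
    {"tx": 0, "ty": 0.05, "tz": 0, "twist": 0},
    {"tx": 0, "ty": 0.06, "tz": 0, "twist": 0},
    {"tx": 0, "ty": 0.07, "tz": 0, "twist": 0},
    {"tx": 0, "ty": 0.08, "tz": 0, "twist": 0},
    {"tx": 0, "ty": 0.08, "tz": 0, "twist": 0},
    {"tx": 0, "ty": 0.08, "tz": 0, "twist": 0}
  ]
}}

```text
t: 8.88
eef_pos: [0.544, 0.113, 0.1416]
ee_rot: [3.142, 0.0, -3.097]
force: [0.8, -0.1, 0.1]
width: 0.0177
gripper_force: 25.0
```

Emit:
{"op": "arm_command", "data": {
  "commands": [
    {"tx": 0, "ty": 0.008, "tz": 0, "twist": 0},
    {"tx": 0, "ty": 0.016, "tz": 0, "twist": 0},
    {"tx": 0, "ty": 0.024, "tz": 0, "twist": 0},
    {"tx": 0, "ty": 0.032, "tz": 0, "twist": 0},
    {"tx": 0, "ty": 0.04, "tz": 0, "twist": 0},
    {"tx": 0, "ty": 0.048, "tz": 0, "twist": 0},
    {"tx": 0, "ty": 0.05, "tz": 0, "twist": 0},
    {"tx": 0, "ty": 0.05, "tz": 0, "twist": 0}
  ]
}}

```text
t: 9.55
eef_pos: [0.5433, 0.1256, 0.1415]
ee_rot: [3.141, -0.0, -3.097]
force: [1.3, -1.9, -0.1]
width: 0.0176
gripper_force: 25.0
```

Emit:
{"op": "arm_command", "data": {
  "commands": [
    {"tx": 0, "ty": 0, "tz": 0, "twist": 0},
    {"tx": 0, "ty": 0, "tz": 0, "twist": 0},
    {"tx": 0, "ty": 0, "tz": 0, "twist": 0},
    {"tx": 0, "ty": 0, "tz": 0, "twist": 0},
    {"tx": 0, "ty": 0, "tz": 0, "twist": 0},
    {"tx": 0, "ty": 0, "tz": 0, "twist": 0},
    {"tx": 0, "ty": 0, "tz": 0, "twist": 0},
    {"tx": 0, "ty": 0, "tz": 0, "twist": 0}
  ]
}}

```text
t: 10.22
eef_pos: [0.5433, 0.1252, 0.1415]
ee_rot: [-3.142, -0.0, -3.098]
force: [0.1, -2.4, 0.4]
width: 0.018
gripper_force: 25.0
```

```bash
python3 - <<'E'
from h import *
rel([.5447,.0926,.143],np.radians(2.6))
s=grab_frame("side");t=grab_frame("top")
for c in("side","top"):print([(np.round(d["uv"]),round(d["score"],2)) for d in spot_point("wheel_large",c)], "exp foot",proj(c,[.481,.056,.05]),"hang",proj(c,[.546,.0586,.082]))
a=cv2.resize(s[70:190,255:375],(480,480),interpolation=cv2.INTER_CUBIC);b=cv2.resize(t[140:220,170:250],(320,320),interpolation=cv2.INTER_CUBIC)
cv2.imwrite("pics/push.png",np.hstack([a,cv2.copyMakeBorder(b,0,160,0,0,cv2.BORDER_CONSTANT)])[:,:,::-1])
E
```

```text
t 10.2167 tcp [0.5433 0.1252 0.1415] yawdeg 2.5236821949481874 txyz [ 0.0003 -0.1307 -0.0059] twist -0.0004
[(array([292., 146.]), 0.62)] exp foot [295.61024526 147.91122655] hang [319.2510729  134.85627337]
[(array([232., 200.]), 0.51)] exp foot [235.51337585 199.35601198] hang [232.26050413 172.61671136]
```

The wheel is seen at the foot of the ramp, at side pixel (292,146) against an expected (296,148). I'll back off, lift and return the fork to its old free spot.

Emit:
{"op": "arm_command", "data": {
  "commands": [
    {"tx": 0, "ty": -0.02, "tz": 0, "twist": 0},
    {"tx": 0, "ty": -0.04, "tz": 0, "twist": 0},
    {"tx": 0, "ty": -0.06, "tz": 0, "twist": 0},
    {"tx": 0, "ty": -0.08, "tz": 0, "twist": 0},
    {"tx": 0, "ty": -0.1, "tz": 0, "twist": 0},
    {"tx": 0, "ty": -0.12, "tz": 0, "twist": 0},
    {"tx": 0, "ty": -0.128, "tz": 0, "twist": 0},
    {"tx": 0, "ty": -0.128, "tz": 0, "twist": 0}
  ]
}}

```text
t: 11.08
eef_pos: [0.5448, 0.0929, 0.1416]
ee_rot: [3.141, 0.0, -3.098]
force: [-0.3, -0.4, -0.4]
width: 0.0178
gripper_force: 25.0
```

Emit:
{"op": "arm_command", "data": {
  "commands": [
    {"tx": 0, "ty": 0, "tz": -0.04, "twist": 0},
    {"tx": 0, "ty": 0, "tz": -0.09, "twist": 0},
    {"tx": 0, "ty": 0, "tz": -0.15, "twist": 0},
    {"tx": 0, "ty": 0, "tz": -0.22, "twist": 0},
    {"tx": 0, "ty": 0, "tz": -0.29, "twist": 0},
    {"tx": 0, "ty": 0, "tz": -0.36, "twist": 0},
    {"tx": 0, "ty": 0, "tz": -0.42, "twist": 0},
    {"tx": 0, "ty": 0, "tz": -0.42, "twist": 0}
  ]
}}

```text
t: 11.75
eef_pos: [0.5465, 0.094, 0.2508]
ee_rot: [3.14, 0.006, -3.097]
force: [1.5, -0.1, -0.4]
width: 0.0179
gripper_force: 25.0
```

Emit:
{"op": "arm_command", "data": {
  "commands": [
    {"tx": 0.03, "ty": -0.1, "tz": 0, "twist": 0},
    {"tx": 0.06, "ty": -0.23, "tz": 0, "twist": 0},
    {"tx": 0.09, "ty": -0.37, "tz": 0, "twist": 0},
    {"tx": 0.12, "ty": -0.51, "tz": 0, "twist": 0},
    {"tx": 0.14, "ty": -0.65, "tz": 0, "twist": 0},
    {"tx": 0.16, "ty": -0.79, "tz": 0, "twist": 0},
    {"tx": 0.18, "ty": -0.92, "tz": 0, "twist": 0},
    {"tx": 0.2, "ty": -1, "tz": 0, "twist": 0}
  ]
}}

```text
t: 12.42
eef_pos: [0.5053, -0.1609, 0.2466]
ee_rot: [-3.141, -0.0, -3.098]
force: [-0.2, 0.5, -1.0]
width: 0.0177
gripper_force: 25.0
```

```bash
python3 - <<'E'
from h import *
rel([.46,-.40,.247],np.radians(12.5))
E
```

```text
t 12.4167 tcp [ 0.5053 -0.1609  0.2466] yawdeg 2.4819636694062526 txyz [ 0.2224 -0.9475 -0.0016] twist -0.0557
```

Emit:
{"op": "arm_command", "data": {
  "commands": [
    {"tx": 0.03, "ty": -0.1, "tz": 0, "twist": -0.01},
    {"tx": 0.06, "ty": -0.23, "tz": 0, "twist": -0.02},
    {"tx": 0.09, "ty": -0.37, "tz": 0, "twist": -0.03},
    {"tx": 0.12, "ty": -0.51, "tz": 0, "twist": -0.04},
    {"tx": 0.15, "ty": -0.65, "tz": 0, "twist": -0.05},
    {"tx": 0.18, "ty": -0.79, "tz": 0, "twist": -0.056},
    {"tx": 0.2, "ty": -0.88, "tz": 0, "twist": -0.056},
    {"tx": 0.22, "ty": -0.93, "tz": 0, "twist": -0.056}
  ]
}}

```text
t: 13.08
eef_pos: [0.4605, -0.3956, 0.2459]
ee_rot: [3.141, -0.001, -2.923]
force: [0.8, 0.6, -0.5]
width: 0.0178
gripper_force: 25.0
```

Emit:
{"op": "arm_command", "data": {
  "commands": [
    {"tx": 0, "ty": 0, "tz": 0, "twist": 0},
    {"tx": 0, "ty": 0, "tz": 0.05, "twist": 0},
    {"tx": 0, "ty": 0, "tz": 0.12, "twist": 0},
    {"tx": 0, "ty": 0, "tz": 0.2, "twist": 0},
    {"tx": 0, "ty": 0, "tz": 0.28, "twist": 0},
    {"tx": 0, "ty": 0, "tz": 0.36, "twist": 0},
    {"tx": 0, "ty": 0, "tz": 0.44, "twist": 0},
    {"tx": 0, "ty": 0, "tz": 0.52, "twist": 0}
  ]
}}

```text
t: 13.75
eef_pos: [0.4615, -0.3921, 0.1159]
ee_rot: [-3.142, 0.0, -2.921]
force: [-0.6, 0.7, -1.5]
width: 0.0181
gripper_force: 25.0
```

Emit:
{"op": "arm_command", "data": {
  "commands": [
    {"tx": 0, "ty": 0, "tz": 0.03, "twist": 0},
    {"tx": 0, "ty": 0, "tz": 0.06, "twist": 0},
    {"tx": 0, "ty": 0, "tz": 0.08, "twist": 0},
    {"tx": 0, "ty": 0, "tz": 0.09, "twist": 0},
    {"tx": 0, "ty": 0, "tz": 0.1, "twist": 0},
    {"tx": 0, "ty": 0, "tz": 0.1, "twist": 0},
    {"tx": 0, "ty": 0, "tz": 0.1, "twist": 0},
    {"tx": 0, "ty": 0, "tz": 0.1, "twist": 0}
  ]
}}

```text
t: 14.42
eef_pos: [0.4615, -0.3936, 0.0922]
ee_rot: [-3.141, 0.001, -2.922]
force: [0.3, 0.3, -0.1]
width: 0.0179
gripper_force: 25.0
```

Emit:
{"op": "arm_command", "data": {
  "commands": [
    {"tx": 0, "ty": 0, "tz": 0.005, "twist": 0},
    {"tx": 0, "ty": 0, "tz": 0.01, "twist": 0},
    {"tx": 0, "ty": 0, "tz": 0.015, "twist": 0},
    {"tx": 0, "ty": 0, "tz": 0.02, "twist": 0},
    {"tx": 0, "ty": 0, "tz": 0.022, "twist": 0},
    {"tx": 0, "ty": 0, "tz": 0.022, "twist": 0},
    {"tx": 0, "ty": 0, "tz": 0.022, "twist": 0},
    {"tx": 0, "ty": 0, "tz": 0.022, "twist": 0}
  ]
}}

```text
t: 15.08
eef_pos: [0.4612, -0.3934, 0.0867]
ee_rot: [-3.141, 0.0, -2.921]
force: [-1.5, 1.4, 5.5]
width: 0.0181
gripper_force: 25.0
```

Light contact with the worktop (5.5 N up). Release, then rise.

Emit:
{"op": "arm_command", "data": {
  "commands": [
    {"tx": 0, "ty": 0, "tz": 0, "twist": 0},
    {"tx": 0, "ty": 0, "tz": 0, "twist": 0},
    {"tx": 0, "ty": 0, "tz": 0, "twist": 0},
    {"tx": 0, "ty": 0, "tz": 0, "twist": 0},
    {"tx": 0, "ty": 0, "tz": 0, "twist": 0},
    {"tx": 0, "ty": 0, "tz": 0, "twist": 0},
    {"tx": 0, "ty": 0, "tz": 0, "twist": 0},
    {"tx": 0, "ty": 0, "tz": 0, "twist": 0}
  ],
  "claw": 0.6
}}

```text
t: 15.75
eef_pos: [0.4612, -0.3933, 0.086]
ee_rot: [3.142, -0.0, -2.921]
force: [-0.4, 0.0, -0.5]
width: 0.0525
gripper_force: 0.0
```

Emit:
{"op": "arm_command", "data": {
  "commands": [
    {"tx": 0, "ty": 0, "tz": -0.05, "twist": 0},
    {"tx": 0, "ty": 0, "tz": -0.12, "twist": 0},
    {"tx": 0, "ty": 0, "tz": -0.2, "twist": 0},
    {"tx": 0, "ty": 0, "tz": -0.3, "twist": 0},
    {"tx": 0, "ty": 0, "tz": -0.4, "twist": 0},
    {"tx": 0, "ty": 0, "tz": -0.5, "twist": 0},
    {"tx": 0, "ty": 0, "tz": -0.56, "twist": 0},
    {"tx": 0, "ty": 0, "tz": -0.56, "twist": 0}
  ]
}}

```text
t: 16.42
eef_pos: [0.4627, -0.3944, 0.2304]
ee_rot: [-3.137, 0.005, -2.921]
force: [-0.1, -0.8, 0.0]
width: 0.053
gripper_force: 0.0
```

```bash
python3 - <<'E'
from h import *
rel([.5447,.0926,.143])
s=grab_frame("side");cv2.imwrite("pics/end.png",cv2.resize(s[90:330,220:440],None,fx=2.4,fy=2.4)[:,:,::-1])
for n in("wheel_large","wheel_small"):print(n,[(np.round(d["uv"]),round(d["score"],2)) for d in spot_point(n,"side")])
E
```

```text
t 16.4167 tcp [ 0.4627 -0.3944  0.2304] yawdeg 12.639077343771996 txyz [-0.7446  1.8308  0.3446] twist 0
wheel_large []
wheel_small []
```

View pics/end.png

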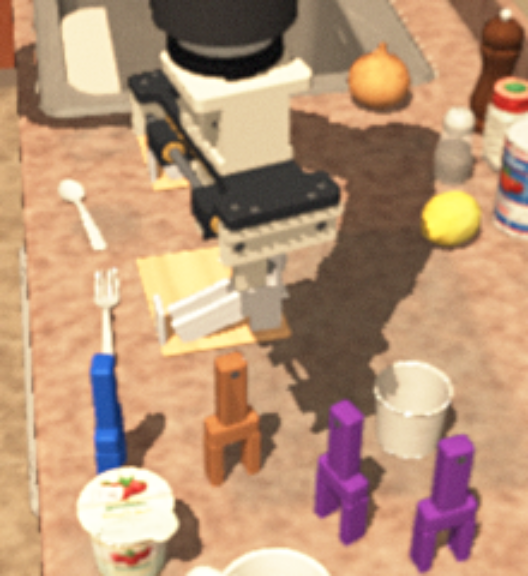

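The fork stands upright at about crop (232,420), clear of the stands. One last check of both wheels from above, then I'll hand in.

```bash
python3 - <<'E'
from h import *
grab_frame("top")
r={n:[d["uv"] for d in spot_point(n,"top")][:1] for n in("wheel_large","wheel_small")};print(r)
w=r["wheel_large"]
if not w or w[0][1]>190: print(job_done())
E
```

```text
{'wheel_large': [[239.8, 184.9]], 'wheel_small': []}
```

The top reading is ambiguous because the arm partly hides the wheel. I'll move the arm away and measure again.

Emit:
{"op": "arm_command", "data": {
  "commands": [
    {"tx": 0.1, "ty": -0.05, "tz": 0, "twist": 0},
    {"tx": 0.25, "ty": -0.12, "tz": 0, "twist": 0},
    {"tx": 0.4, "ty": -0.2, "tz": 0, "twist": 0},
    {"tx": 0.54, "ty": -0.28, "tz": 0, "twist": 0},
    {"tx": 0.67, "ty": -0.35, "tz": 0, "twist": 0},
    {"tx": 0.8, "ty": -0.42, "tz": 0, "twist": 0},
    {"tx": 0.92, "ty": -0.48, "tz": 0, "twist": 0},
    {"tx": 1, "ty": -0.5, "tz": 0, "twist": 0}
  ]
}}

```text
t: 17.38
eef_pos: [0.242, -0.5716, 0.2248]
ee_rot: [3.14, -0.001, -2.923]
force: [0.2, 0.8, -0.0]
width: 0.0526
gripper_force: 0.0
```

```bash
python3 - <<'E'
from h import *
im={}
for c in("side","top"):
    im[c]=grab_frame(c);cv2.imwrite(f"pics/{c}9.png",im[c][:,:,::-1])
    for n in("wheel_large","wheel_small"):
        print(c,n,[(np.round(d["uv"],1),round(d["score"],2)) for d in spot_point(n,c)],[(np.round(d["rect"]),round(d["score"],2)) for d in boxes_of(n,c)])
    print("foot",proj(c,[.481,.056,.05]),"hang",proj(c,[.546,.0586,.082]))
# changed pixels against the start inside the large and small stands
for c,rs in(("side",[(300,120,335,150),(277,130,305,168),(310,180,342,215)]),("top",[(222,158,245,186),(222,187,248,218),(330,172,350,192)])):
    o=cv2.imread(f"pics/{c}0.png")[:,:,::-1]
    for a,b,e,f in rs: print(c,(a,b,e,f),np.abs(o[b:f,a:e].astype(int)-im[c][b:f,a:e]).mean().round(1))
E
```

```text
side wheel_large [(array([292.3, 146.7]), 0.74)] [(array([282., 137., 307., 158.]), 0.75), (array([307., 117., 322., 128.]), 0.66)]
side wheel_small [(array([327.7, 194. ]), 0.4)] [(array([319., 187., 338., 204.]), 0.57)]
foot [295.61024526 147.91122655] hang [319.2510729  134.85627337]
top wheel_large [(array([232.8, 196.6]), 0.79)] [(array([226., 189., 240., 211.]), 0.63)]
top wheel_small [(array([336.9, 181.9]), 0.68)] [(array([336., 173., 345., 190.]), 0.55)]
foot [235.51337585 199.35601198] hang [232.26050413 172.61671136]
side (300, 120, 335, 150) 15.7
side (277, 130, 305, 168) 52.1
side (310, 180, 342, 215) 38.1
top (222, 158, 245, 186) 28.6
top (222, 187, 248, 218) 54.2
top (330, 172, 350, 192) 32.4
```

Both views, unobstructed, show the larger wheel at the foot of its ramp and the smaller one where it was.

```bash
python3 -c "
from station import *
print(job_done())"
```

```text
the job is handed in; nothing more can be done
None
```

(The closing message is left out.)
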